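Raise the hood sash and fetch the vial

ROBOT

A 6-joint arm with a two-finger parallel gripper is mounted at the origin on a cart in front of the work surface, level with it; the furniture and walls round the work are solid. World frame = base frame: x ahead of the robot, y to its left, z up, the work surface at z = 0. Lengths are in m, angles in rad, forces in N, time in s.
With the tool pointing down it reaches from about 0.425 to 0.95 m from the base axis. Payload 3.5 kg.
Tool frame: the origin (TCP) lies midway between the tips of the shut fingers; the grasp point (between the pads) lies 19 mm behind it; y points along the fingers, x is the direction in which the jaws open and shut, and the axes are right-handed (so a half turn about y gives the same grasp; the last joint's range is limited). The gripper opens to 85 mm and grips with 20 to 120 N. Pads are 22 mm wide; open, the fingers measure 114 mm over their backs; the gripper's body (76 mm by 85 mm) begins 54 mm behind the grasp point. The pads swing forward as they close: fully open they stand 13 mm farther back than shut.
Start: joints at [-1.387, 0.286, 1.577, -0, 1.279, -0.15], TCP at [0.221, -0.638, 0.231] pointing down, gripper open.
Joint ranges: [-2.77, 2.77], [-0.9, 2.22], [0.21, 2.48], [-1.53, 4.67], [0.24, 2.81], [-2.84, 2.84]. Speed limits (rad/s): [2.79, 2.79, 3.14, 3.14, 3.14, 3.14].

INTERFACE

Orientations are given as a unit quaternion [x, y, z, w].
In Python, from plant import ctrl, viewer gives the robot as it stands.
- The arm moves only by the tool step_arm, never from a script. Its argument "rows" is a list of rows, each a list of 3 entries, a list of its own where there are three numbers: the turn, a rotation vector about the tool's x, y, z in degrees, then the shift along the tool's x, y, z in mm, then the closure, from 0 (fully open) to 1 (shut). A call has 1 to 10 rows; each row is the pose to reach, as a shift and turn from the pose commanded when the call began, along the tool's axes at that moment; what a row does not reach only later rows make up. A row lasts 1/12 s, in which the tool goes at most 41.7 mm and 7.16 degrees, less where a joint would pass 70% of its speed; a pose out of reach is approached as far as the arm can. A call with a gripper value outside its range is refused whole. The fingers move at their own pace and stop on an object; "newtons" is the grip in N (left out, the last holds). Time passes only in rows, so rows that repeat a pose let the fingers close. It gives the time, the measured TCP pose, the force and the opening at its end, in the units of the state.
- ctrl.get_state(): the state, without advancing time (a new reading comes with each control period).
- viewer.read_camera(name): name is "scene" or "top" or "wrist"; returns (picture, depth): 420x560x3 uint8, red, green, blue; 420x560 float32, m along the optical axis (not along the pixel's ray), 0 where there is no reading.
- viewer.calibration(name): a dict with "K" (3x3 intrinsics, pixels), "D" ([k1, k2, p1, p2, k3] as OpenCV has them; the pictures are not rectified), "R" (3x3) and "t" (3): a world point X has camera coordinates R X + t. Camera axes: x right, y down, z forward; pixel columns grow to the right and rows downward; lengths in m; the calibration is good to about 2 mm. A picture is of the moment at which its call begins: read the wrist's pose just before it. calibration takes no time and is no camera call; for the wrist camera it gives the pose at the moment of the call.
- ctrl.sign_off(): hands the job in, once; it reports no verdict.
The state is a dict: "time": time; "qpos": joint angles; "dq": joint speeds; "joint_efforts": joint torques, N m; "eef_pos": TCP position; "tcp_rot": TCP orientation; "contact_force": force on the tool from outside, world axes, zero at the start; "wrist_torque": the same for the moment, N m; "opening": opening from 0.0 (shut) to 1.0 (fully open).
Only numpy, scipy, OpenCV 4.12 (cv2) and the standard library are available. Lean on these libraries where they do the work, as an engineer would, in place of code of your own. Each camera call takes 0.05 s, during which the arm holds its last target.

TASK

Slide the sloping sash of the little sample hood all the way up so that it stays up by itself, then reach in under it, take out the screw-cap vial and stand it upright in the empty recess of the grey vial stand. Keep the vial upright and leave the sash up.

Things in the scene. Friction and masses are not known exactly. Their poses are not given: they have to be found in the camera images.
- sash (a joint): sash of the sample hood: clear pane in a steel frame, 304 mm wide, 145 mm long, on the hood's front, which slopes at 45 degrees up and away from the robot. Value in m up the slope: 0 shut, 0.15 upper stop; starts 0 to 0.02. It weighs about 0.5 kg and takes 9 to 11 N to pull up; friction in its guides then holds it where it is left, unless knocked. Raised, it leaves the front 106 mm of the hood's floor open from above
- sash_handle (a point): middle of the dark bow handle's bar (14 mm thick, 64 mm long, running up the slope amid the sash, 45 mm free below; pinch it from above along y). x: level, into the hood; y: level, left along its front; z up. Raising the sash by s moves it 0.707 s in x and in z. Hood 330 wide (y), 170 deep, 215 high; its 45 mm high front sill is 37 mm before this point when shut
- vial_centre (a point): centre of the white screw-cap vial in the hood: 28 mm across, 48 mm high (straight up to 40 mm, then a 21 mm cap), 20 g; the point is 24 mm above its underside, z along its axis. Stands on the hood's floor (z = 6 mm), about 43 mm behind the sill's front, in one of three places 80 mm apart along the front; clear open sample cups, 29 mm across, 32 mm high, hold the others
- free_recess (a point): centre of the floor of the empty recess in the flat grey vial stand (66 x 150 x 16 mm, fixed to the bench): a round recess 43 mm across and 6 mm deep, so its rim lies 6 mm above this point. y points along the stand away from its other recess, 74 mm off, in which another white vial stands; z up

How it is judged:
By the outcome, as a careful person would: the job done as asked, in the order asked, and still so for the second after the job is handed in, with the robot touching nothing.
It also fails if it takes over 54 s, if anything falls off the work surface, if the arm or the gripper's body presses on something with over 40 N, if the wrist force passes 120 N, or if a joint passes its speed limit or range.

## Working session

There is one attempt and no reset: what is moved stays moved. The work goes in short steps, Python scripts to look and compute and a tool call to move; the robot and the scene stay as the last step left them, time stands still between calls to the robot, and variables do not carry over. Pictures are saved under pics/ and viewed, and the job is handed in when it is done.

Besides the shell and the picture viewer there is one more tool, called as a command line: name --argument value ..., lists and objects as JSON in quotes. step_arm: Moves the arm, as the interface text tells. Its arguments: {"type":"object","properties":{"rows":{"type":"array"},"newtons":{"type":"number"}},"required":["rows"]}

```bash
ls; mkdir -p pics; python3 - <<'E'
from plant import ctrl, viewer
import cv2,numpy as np
s=ctrl.get_state();print(s)
for n in ["scene","top"]:
    p,d=viewer.read_camera(n);c=viewer.calibration(n);print(n,c)
    cv2.imwrite(f"pics/{n}0.png",p[:,:,::-1]);np.save(f"pics/{n}0.npy",d)
E
```

```text
pics
{'time': 0.0, 'qpos': array([-1.38700311e+00,  2.87179285e-01,  1.57815230e+00, -7.67481746e-06,
        1.27860878e+00, -1.50017093e-01]), 'dq': array([ 0.00032021, -0.00141776,  0.00063564,  0.00127195, -0.00012998,
        0.00291152]), 'joint_efforts': array([ 1.07062999e-03, -4.05971897e+01, -2.92628288e+01, -1.34793063e-04,
        5.86094975e-03,  5.48333730e-06]), 'eef_pos': array([ 0.22105601, -0.63709003,  0.22995148]), 'tcp_rot': array([-0.57554247,  0.4105838 , -0.40938668,  0.5766926 ]), 'contact_force': array([-0.36358308, -0.02136564,  0.3901555 ]), 'wrist_torque': array([0.06788161, 0.02178692, 0.00161802]), 'opening': 0.9994016299852321}
scene {'K': array([[416.1477529 ,   0.        , 279.35240959],
       [  0.        , 416.1477529 , 214.52230125],
       [  0.        ,   0.        ,   1.        ]]), 'D': array([-0.10331317,  0.        ,  0.        ,  0.        ,  0.        ]), 'R': array([[-0.77807933, -0.62791909,  0.01761173],
       [-0.26317544,  0.30039721, -0.91678798],
       [ 0.57037817, -0.71796875, -0.39898574]]), 't': array([0.3604146 , 0.23007253, 0.6876599 ])}
top {'K': array([[475.86817413,   0.        , 282.88046787],
       [  0.        , 475.86817413, 204.91351267],
       [  0.        ,   0.        ,   1.        ]]), 'D': array([-0.10472603,  0.        ,  0.        ,  0.        ,  0.        ]), 'R': array([[ 0.02576962, -0.99929434,  0.02732655],
       [-0.99626725, -0.02792519, -0.08168084],
       [ 0.0823863 , -0.02511967, -0.99628385]]), 't': array([-0.04448194,  0.47926106,  1.19527537])}
```

View pics/scene0.png

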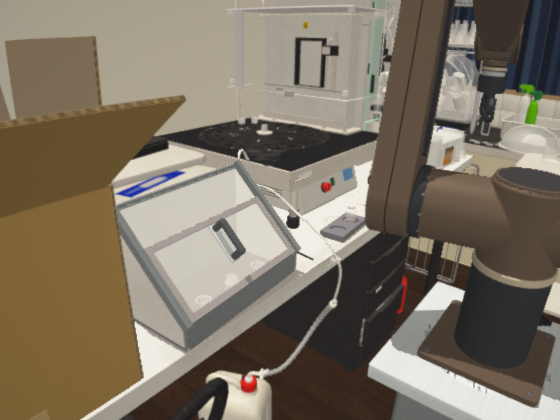

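View pics/top0.png

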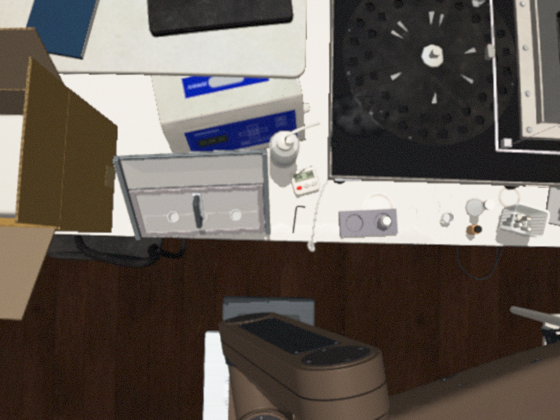

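```bash
cat > h.py <<'E'
import numpy as np,cv2
from plant import ctrl,viewer
def ray(c,u,v):
    p=cv2.undistortPoints(np.array([[[u,v]]],float),c["K"],c["D"])[0,0]
    return c["R"].T@np.array([p[0],p[1],1.]), -c["R"].T@c["t"]
def atz(c,u,v,z):
    r,o=ray(c,u,v); return o+r*(z-o[2])/r[2]
def atd(c,u,v,d):
    r,o=ray(c,u,v); return o+r*d
def proj(c,X):
    rv,_=cv2.Rodrigues(c["R"]); return cv2.projectPoints(np.array(X,float).reshape(-1,3),rv,c["t"],c["K"],c["D"])[0][:,0]
E
python3 - <<'E'
import cv2
t=cv2.imread("pics/top0.png")
cv2.imwrite("pics/c1.png",cv2.resize(t[140:250,100:290],None,fx=4.2,fy=4.2,interpolation=2))
cv2.imwrite("pics/c2.png",cv2.resize(t[190:250,280:420],None,fx=5.5,fy=5.5,interpolation=2))
t=cv2.imread("pics/scene0.png")
cv2.imwrite("pics/c3.png",cv2.resize(t[150:340,110:310],None,fx=3.1,fy=3.1,interpolation=2))
E
```

```text
(no output)
```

View pics/c1.png

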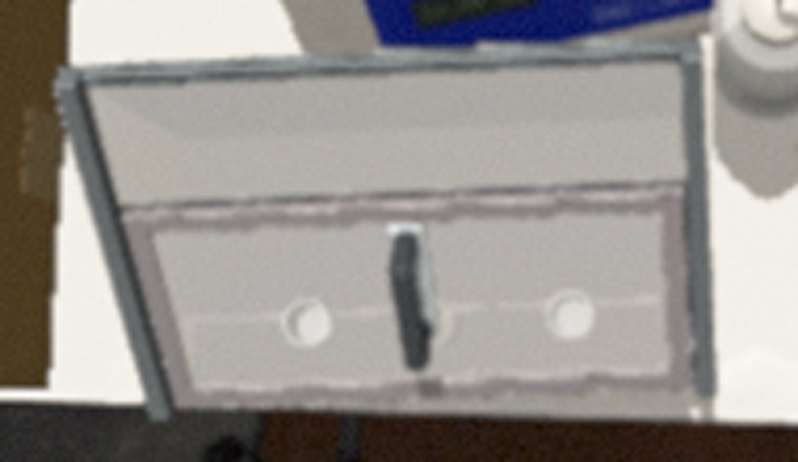

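View pics/c2.png

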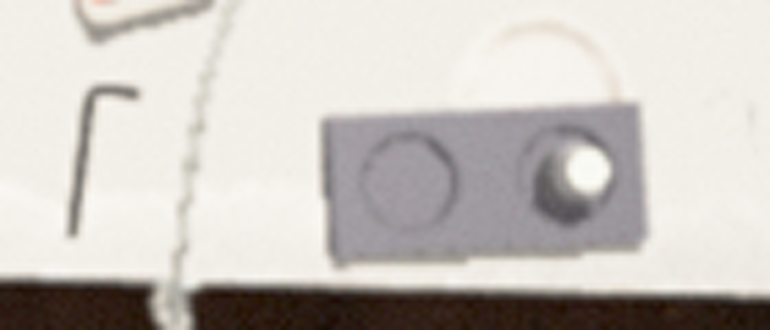

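View pics/c3.png

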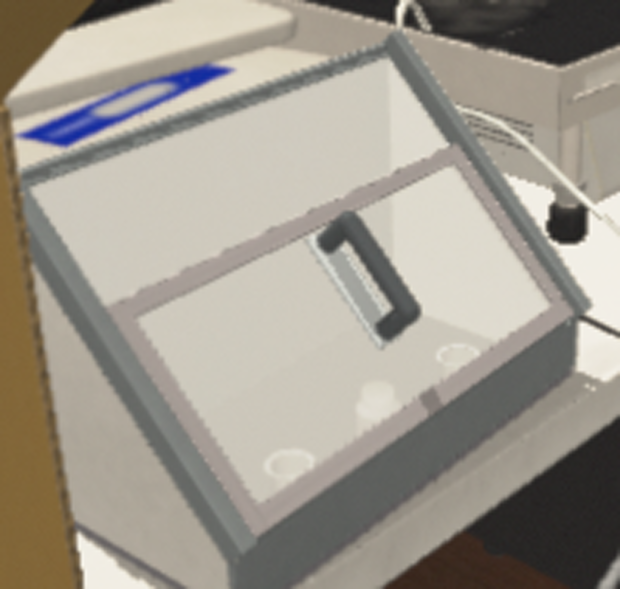

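```bash
python3 - <<'E'
from h import *
T=viewer.calibration("top");S=viewer.calibration("scene")
def px(crop,u,v):
    o,f={1:((100,140),4.2),2:((280,190),5.5),3:((110,150),3.1)}[crop]
    return o[0]+u/f-.5+.5/f, o[1]+v/f-.5+.5/f
dt=np.load("pics/top0.npy");ds=np.load("pics/scene0.npy")
def tri(a,b):
    r1,o1=ray(T,*a);r2,o2=ray(S,*b)
    A=np.c_[r1,-r2];k=np.linalg.lstsq(A,o2-o1,rcond=None)[0]
    p,q=o1+k[0]*r1,o2+k[1]*r2; return (p+q)/2,np.linalg.norm(p-q)
print("handle up",tri(px(1,405,240),px(3,345,220)))
print("handle lo",tri(px(1,418,362),px(3,408,312)))
a=px(1,411,300);print(a,dt[int(a[1])-1:int(a[1])+2,int(a[0])-1:int(a[0])+2],atd(T,*a,dt[round(a[1]),round(a[0])]))
for n,c1,c3 in [("topR",(692,52),(397,40)),("topL",(68,75),(25,185)),("botR",(705,390),(585,310)),("botL",(158,412),(245,550)),("handlebarsash",(430,386),(432,400))]:
    a=px(1,*c1);print(n,tri(a,px(3,*c3)),atd(T,*a,dt[round(a[1]),round(a[0])]))
for n,c,z in [("empty rim",(409,182),.016),("occ rim",(570,175),.016)]:
    a=px(2,*c);print(n,atz(T,*a,z),atd(T,*a,dt[round(a[1]),round(a[0])]))
for c in [(325,118),(640,103),(648,245),(338,265)]:
    print(atz(T,*px(2,*c),.016))
for c in [(307,322),(570,314),(440,318)]:
    print("cups",atz(T,*px(1,*c),.038))
E
```

```text
handle up (array([0.47889577, 0.16624221, 0.15614659]), np.float64(0.008554862416432777))
handle lo (array([0.41897824, 0.16687062, 0.1136485 ]), np.float64(0.002863223158543334))
(197.47619047619045, 211.04761904761907) [[1.0722508 1.0757805 1.0725746]
 [1.0754687 1.0759462 1.0745316]
 [1.076023  1.0766618 1.0803249]] [0.44992923 0.16516709 0.15281611]
topR (array([0.5764043 , 0.01522288, 0.21626742]), np.float64(0.0032775300909951214)) [0.57611114 0.01617244 0.22421985]
topL (array([0.55325047, 0.33329552, 0.21266226]), np.float64(0.014436851281501588)) [0.5566726  0.33752384 0.21875167]
botR (array([0.40787403, 0.005379  , 0.05312501]), np.float64(0.0006782740147565191)) [0.40784707 0.0054998  0.06599122]
botL (array([0.38561292, 0.32743116, 0.05294323]), np.float64(0.0010774779190227271)) [0.38594486 0.32525571 0.06216799]
handlebarsash (array([0.40504431, 0.16590308, 0.05819012]), np.float64(0.0022571977691752208)) [0.40580279 0.16589517 0.06333405]
empty rim [ 0.43991475 -0.21568035  0.016     ] [ 0.44014502 -0.21650725  0.0113184 ]
occ rim [ 0.44515794 -0.29199896  0.016     ] [ 0.44277228 -0.28132242  0.06059111]
[ 0.46883454 -0.17563485  0.016     ]
[ 0.47999594 -0.32522897  0.016     ]
[ 0.41318462 -0.32958645  0.016     ]
[ 0.40035264 -0.18290806  0.016     ]
cups [0.44242818 0.24468125 0.038     ]
cups [0.45164946 0.08753032 0.038     ]
cups [0.44708064 0.16508854 0.038     ]
```

```bash
cat >> h.py <<'E'
from scipy.spatial.transform import Rotation as Ro
def Rdown(yaw,flip=1):
    # tool y down, tool x along +/-(hood y)
    x=flip*np.array([-np.sin(yaw),np.cos(yaw),0]);y=np.array([0,0,-1.]);z=np.cross(x,y)
    return Ro.from_matrix(np.c_[x,y,z])
def move(p,R,pc=None,Rc=None):
    s=ctrl.get_state()
    pc=s["eef_pos"] if pc is None else np.array(pc);Rc=Ro.from_quat(s["tcp_rot"]) if Rc is None else Rc
    print("shift mm",np.round(Rc.inv().apply(np.array(p)-pc)*1e3,1),"turn deg",np.round((Rc.inv()*R).as_rotvec(degrees=True),2))
E
python3 - <<'E'
from h import *
s=ctrl.get_state();print(Ro.from_quat(s["tcp_rot"]).as_matrix().round(3))
w=viewer.calibration("wrist");print(w["R"].round(3),-w["R"].T@w["t"],w["K"][0,0])
for f in(1,-1): move([.45,-.3,.33],Rdown(.065,f))
E
```

```text
[[ 0.328 -0.     0.945]
 [-0.945  0.002  0.328]
 [-0.002 -1.     0.   ]]
[[ 0.327 -0.945 -0.003]
 [-0.904 -0.314  0.292]
 [-0.276 -0.093 -0.956]] [ 0.29195947 -0.61291485  0.3730251 ] 290.6024498256444
shift mm [-243.7  -99.3  326.8] turn deg [  -0.18 -164.6     0.  ]
shift mm [-243.7  -99.3  326.8] turn deg [-0.   15.4  -0.12]
```

step_arm --rows '[[[0, 15.4, 0], [-244, -100, 327], 0], [[0, 15.4, 0], [-244, -100, 327], 0], [[0, 15.4, 0], [-244, -100, 327], 0], [[0, 15.4, 0], [-244, -100, 327], 0], [[0, 15.4, 0], [-244, -100, 327], 0], [[0, 15.4, 0], [-244, -100, 327], 0], [[0, 15.4, 0], [-244, -100, 327], 0], [[0, 15.4, 0], [-244, -100, 327], 0], [[0, 15.4, 0], [-244, -100, 327], 0], [[0, 15.4, 0], [-244, -100, 327], 0]]'

```text
time: 0.93
eef_pos: [0.4488, -0.3008, 0.3305]
tcp_rot: [-0.516, 0.484, -0.483, 0.516]
contact_force: [1.5, -1.0, 0.1]
opening: 0.998
```

```bash
python3 - <<'E'
from h import *
print(ctrl.get_state()["qpos"])
move([.40,.14,.33],Rdown(.065,-1))
E
```

```text
[-7.78246867e-01 -7.39965514e-02  1.78826352e+00  1.06538147e-04
  1.42789690e+00  7.27795179e-01]
shift mm [-443.     0.8  -20.2] turn deg [ 0.02 -0.01 -0.03]
```

step_arm --rows '[[[0, 0, 0], [-440, 0, -10], 0], [[0, 0, 0], [-440, 0, -10], 0], [[0, 0, 0], [-440, 0, -10], 0], [[0, 0, 0], [-440, 0, -10], 0], [[0, 0, 0], [-440, 0, -10], 0], [[0, 0, 0], [-440, 0, -10], 0], [[0, 0, 0], [-440, 0, -10], 0], [[0, 0, 0], [-440, 0, -10], 0], [[0, 0, 0], [-440, 0, -10], 0], [[0, 0, 0], [-440, 0, -10], 0]]'

```text
time: 1.77
eef_pos: [0.4108, 0.1142, 0.3303]
tcp_rot: [-0.516, 0.484, -0.484, 0.516]
contact_force: [1.7, -0.4, 1.1]
opening: 1.0
```

step_arm --rows '[[[0, 0, 0], [-20, 0, 0], 0], [[0, 0, 0], [-20, 0, 0], 0], [[0, 0, 0], [-20, 0, 0], 0]]'

```text
time: 2.02
eef_pos: [0.41, 0.133, 0.3301]
tcp_rot: [0.517, -0.483, 0.483, -0.516]
contact_force: [0.0, 0.0, -0.1]
opening: 1.001
```

```bash
python3 - <<'E'
from h import *
s=ctrl.get_state();print(s["eef_pos"],s["qpos"])
c=viewer.calibration("wrist");p,d=viewer.read_camera("wrist")
np.savez("pics/w1.npz",d=d,**c);cv2.imwrite("pics/w1.png",p[:,:,::-1])
cv2.imwrite("pics/w1b.png",cv2.resize(p[:,:,::-1],None,fx=1.4,fy=1.4,interpolation=2))
p,d=viewer.read_camera("scene");cv2.imwrite("pics/s1.png",p[:,:,::-1])
E
```

```text
[0.41001173 0.13301226 0.33005968] [ 7.77381415e-02 -3.41019386e-01  2.01318697e+00 -5.27735261e-04
  1.47027824e+00  1.58056811e+00]
```

View pics/w1b.png

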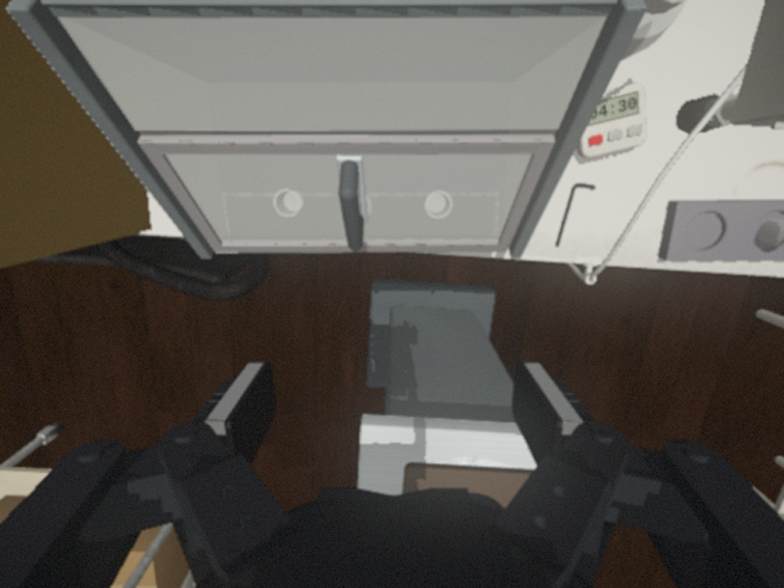

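View pics/s1.png

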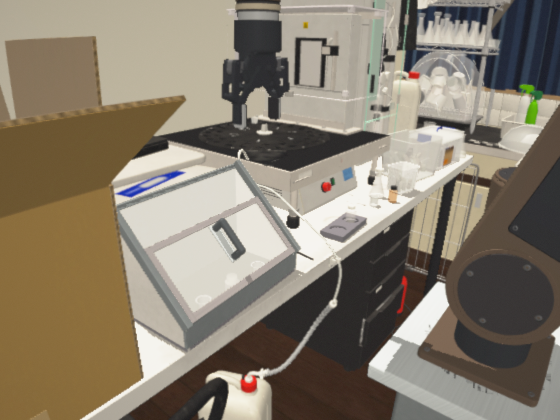

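```bash
python3 - <<'E'
import cv2
t=cv2.imread("pics/w1.png")
cv2.imwrite("pics/w1c.png",cv2.resize(t[90:190,80:400],None,fx=2.5,fy=2.5,interpolation=2)) 
cv2.imwrite("pics/w1d.png",cv2.resize(t[100:190,215:295],None,fx=6.5,fy=6.5,interpolation=2)) 
E
```

```text
(no output)
```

View pics/w1d.png

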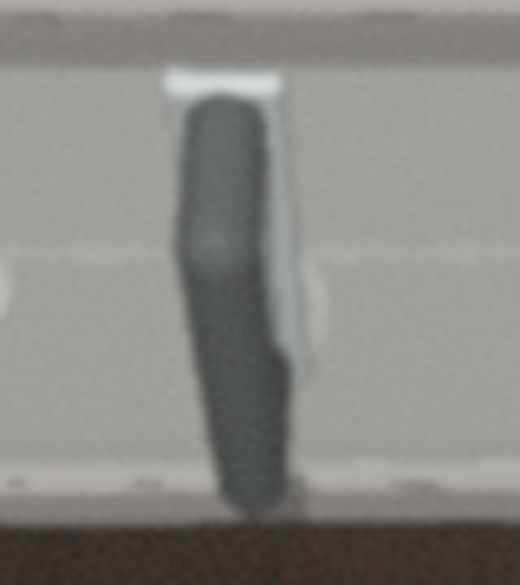

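View pics/w1c.png

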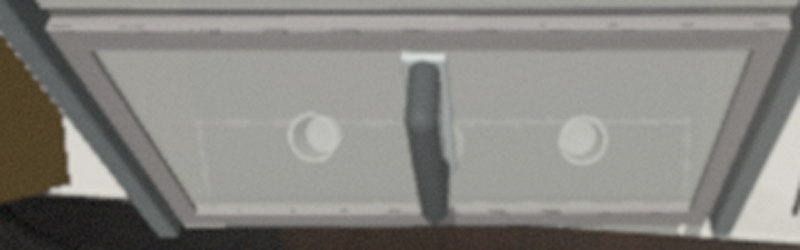

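```bash
python3 - <<'E'
from h import *
w=np.load("pics/w1.npz");c={k:w[k] for k in "KDRt"};d=w["d"]
f=lambda u,v:(215+u/6.5-.5,100+v/6.5-.5)
for u,v in [(212,230),(220,280),(228,330),(235,380),(242,430),(250,480),(253,505)]:
    a=f(u,v);z=d[round(a[1]),round(a[0])];print((u,v),z,atd(c,*a,z).round(4))
g=lambda u,v:(80+u/2.5-.5,90+v/2.5-.5)
for u,v in [(60,22),(780,18),(185,212),(705,220),(175,233),(715,235)]:
    a=g(u,v);z=d[round(a[1]),round(a[0])];print("frame",(u,v),z,atd(c,*a,z).round(4))
for u,v in [(315,138),(582,140)]: print("cup",atz(c,*g(u,v),.038).round(4))
print("vial right edge",atz(c,*f(325,300),.046))
E
```

```text
(212, 230) 0.29816353 [0.4672 0.1717 0.1658]
(220, 280) 0.3003058 [0.4596 0.1702 0.1659]
(228, 330) 0.3114418 [0.4509 0.1695 0.157 ]
(235, 380) 0.32094684 [0.4418 0.1687 0.1498]
(242, 430) 0.33533812 [0.4315 0.1683 0.1379]
(250, 480) 0.3480076 [0.4208 0.1673 0.1279]
(253, 505) 0.3551244 [0.415  0.1671 0.1223]
frame (60, 22) 0.298777 [0.4926 0.3206 0.1543]
frame (780, 18) 0.29803777 [0.5143 0.0268 0.1546]
frame (185, 212) 0.41089857 [0.3984 0.3124 0.066 ]
frame (705, 220) 0.47809592 [ 4.024e-01 -3.000e-04  1.100e-03]
frame (175, 233) 0.42235464 [0.3839 0.3223 0.0582]
frame (715, 235) 0.42211422 [0.4041 0.0096 0.0589]
cup [0.4417 0.2459 0.038 ]
cup [0.4512 0.0896 0.038 ]
vial right edge [0.44691276 0.15921228 0.046     ]
```

```bash
python3 - <<'E'
from h import *
move([.446,.169,.2],Rdown(.067,-1))
move([.446,.169,.122],Rdown(.067,-1))
E
```

```text
shift mm [-35.1 130.1  38. ] turn deg [ 0.04 -0.14  0.03]
shift mm [-35.1 208.1  38. ] turn deg [ 0.04 -0.14  0.03]
```

step_arm --rows '[[[0, 0, 0], [-35, 30, 38], 0], [[0, 0, 0], [-35, 65, 38], 0], [[0, 0, 0], [-35, 100, 38], 0.3], [[0, 0, 0], [-35, 130, 38], 0.3], [[0, 0, 0], [-35, 155, 38], 0.3], [[0, 0, 0], [-35, 180, 38], 0.3], [[0, 0, 0], [-35, 200, 38], 0.3], [[0, 0, 0], [-35, 208, 38], 0.3], [[0, 0, 0], [-35, 208, 38], 0.3]]'

```text
time: 2.87
eef_pos: [0.4448, 0.1681, 0.1201]
tcp_rot: [0.517, -0.485, 0.483, -0.514]
contact_force: [-0.3, 0.3, -0.1]
opening: 0.698
```

```bash
python3 - <<'E'
from h import *
p,d=viewer.read_camera("wrist")
cv2.imwrite("pics/w2.png",cv2.resize(p[:,:,::-1],None,fx=1.4,fy=1.4,interpolation=2))
E
```

```text
(no output)
```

View pics/w2.png

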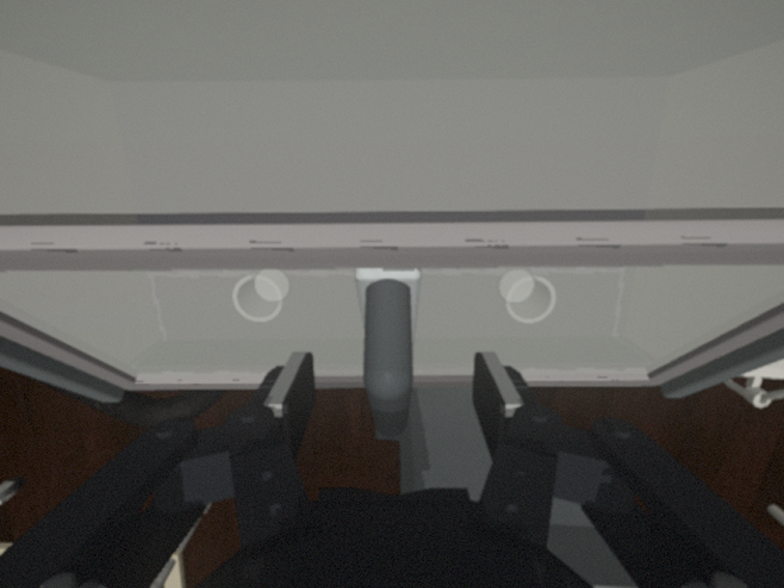

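The handle bar (x≈388 px) sits midway between the pads (≈295 and 490 px). Closing.

step_arm --newtons 70 --rows '[[[0, 0, 0], [0, 0, 0], 0.95], [[0, 0, 0], [0, 0, 0], 0.95], [[0, 0, 0], [0, 0, 0], 0.95], [[0, 0, 0], [0, 0, 0], 0.95], [[0, 0, 0], [0, 0, 0], 0.95], [[0, 0, 0], [0, 0, 0], 0.95]]'

```text
time: 3.42
eef_pos: [0.4469, 0.1697, 0.1239]
tcp_rot: [-0.516, 0.483, -0.484, 0.517]
contact_force: [-1.3, -0.4, 5.7]
opening: 0.146
```

step_arm --rows '[[[0, 0, 0], [0, -5, 5], 0.95], [[0, 0, 0], [0, -12, 12], 0.95], [[0, 0, 0], [0, -19, 19], 0.95], [[0, 0, 0], [0, -26, 26], 0.95], [[0, 0, 0], [0, -33, 33], 0.95], [[0, 0, 0], [0, -40, 40], 0.95], [[0, 0, 0], [0, -47, 47], 0.95], [[0, 0, 0], [0, -54, 54], 0.95], [[0, 0, 0], [0, -60, 60], 0.95]]'

```text
time: 4.17
eef_pos: [0.5013, 0.1736, 0.1789]
tcp_rot: [0.52, -0.487, 0.48, -0.512]
contact_force: [-9.8, 0.1, -5.0]
opening: 0.143
```

step_arm --rows '[[[0, 0, 0], [0, -7, 7], 0.95], [[0, 0, 0], [0, -14, 14], 0.95], [[0, 0, 0], [0, -20, 20], 0.95], [[0, 0, 0], [0, -25, 25], 0.95], [[0, 0, 0], [0, -29, 29], 0.95], [[0, 0, 0], [0, -32, 32], 0.95], [[0, 0, 0], [0, -34, 34], 0.95]]'

```text
time: 4.75
eef_pos: [0.5359, 0.176, 0.2135]
tcp_rot: [0.52, -0.487, 0.48, -0.513]
contact_force: [-10.9, -0.4, -3.7]
opening: 0.14
```

step_arm --rows '[[[0, 0, 0], [0, -2, 2], 0.95], [[0, 0, 0], [0, -4, 4], 0.95], [[0, 0, 0], [0, -6, 6], 0.95], [[0, 0, 0], [0, -8, 8], 0.95]]'

```text
time: 5.08
eef_pos: [0.5436, 0.1766, 0.2212]
tcp_rot: [0.52, -0.487, 0.48, -0.513]
contact_force: [-11.4, 0.0, -2.8]
opening: 0.144
```

step_arm --rows '[[[0, 0, 0], [0, -1.5, 1.5], 0.95], [[0, 0, 0], [0, -3, 3], 0.95], [[0, 0, 0], [0, -4, 4], 0.95], [[0, 0, 0], [0, -4, 4], 0.95]]'

```text
time: 5.42
eef_pos: [0.5481, 0.1769, 0.2257]
tcp_rot: [0.519, -0.486, 0.48, -0.513]
contact_force: [-10.0, -0.3, -1.3]
opening: 0.144
```

step_arm --rows '[[[0, 0, 0], [0, -1, 1], 0.95], [[0, 0, 0], [0, -2, 2], 0.95], [[0, 0, 0], [0, -3, 3], 0.95], [[0, 0, 0], [0, -4, 4], 0.95], [[0, 0, 0], [0, -4, 4], 0.95]]'

```text
time: 5.83
eef_pos: [0.5501, 0.177, 0.2278]
tcp_rot: [0.521, -0.488, 0.479, -0.511]
contact_force: [-14.7, 0.1, -4.1]
opening: 0.141
```

```bash
python3 - <<'E'
from h import *
print(ctrl.get_state()["eef_pos"],ctrl.get_state()["contact_force"])
p,d=viewer.read_camera("scene");cv2.imwrite("pics/s3.png",cv2.resize(p[100:380,80:360,::-1],None,fx=2.1,fy=2.1,interpolation=2))
E
```

```text
[0.55006767 0.17704592 0.22778169] [-14.69149028   0.12781571  -4.12020843]
```

View pics/s3.png

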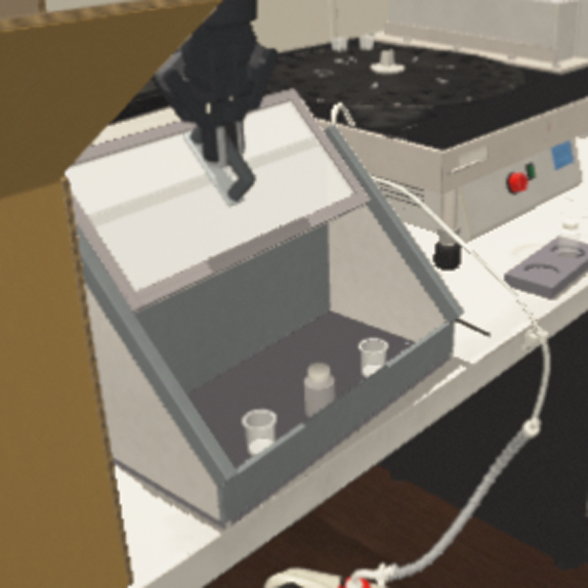

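step_arm --rows '[[[0, 0, 0], [0, -2, 2], 0.95], [[0, 0, 0], [0, -4, 4], 0.95], [[0, 0, 0], [0, -4, 4], 0.95]]'

```text
time: 6.13
eef_pos: [0.5499, 0.177, 0.2278]
tcp_rot: [0.525, -0.491, 0.475, -0.508]
contact_force: [-22.0, -2.4, -9.9]
opening: 0.141
```

step_arm --rows '[[[0, 0, 0], [0, 3, -3], 0.95], [[0, 0, 0], [0, 4, -4], 0.8], [[0, 0, 0], [0, 4, -4], 0.6], [[0, 0, 0], [0, 4, -4], 0.4], [[0, 0, 0], [0, 4, -4], 0.3], [[0, 0, 0], [0, 4, -4], 0.3], [[0, 0, 0], [0, 4, -4], 0.3]]'

```text
time: 6.72
eef_pos: [0.5566, 0.1767, 0.2333]
tcp_rot: [-0.515, 0.483, -0.484, 0.516]
contact_force: [0.0, -0.2, -0.4]
opening: 0.699
```

```bash
python3 - <<'E'
from h import *
print(ctrl.get_state()["eef_pos"],ctrl.get_state()["contact_force"])
p,d=viewer.read_camera("scene");cv2.imwrite("pics/s4.png",cv2.resize(p[100:380,80:360,::-1],None,fx=2.1,fy=2.1,interpolation=2))
p,d=viewer.read_camera("wrist")
cv2.imwrite("pics/w4.png",p[:,:,::-1])
move([.552,.177,.31],Rdown(.067,-1))
E
```

```text
[0.55660726 0.17673976 0.23325785] [ 0.04887072 -0.23193713 -0.43886096]
shift mm [ -0.6 -77.1  -4.2] turn deg [-0.05 -0.12 -0.01]
```

View pics/s4.png

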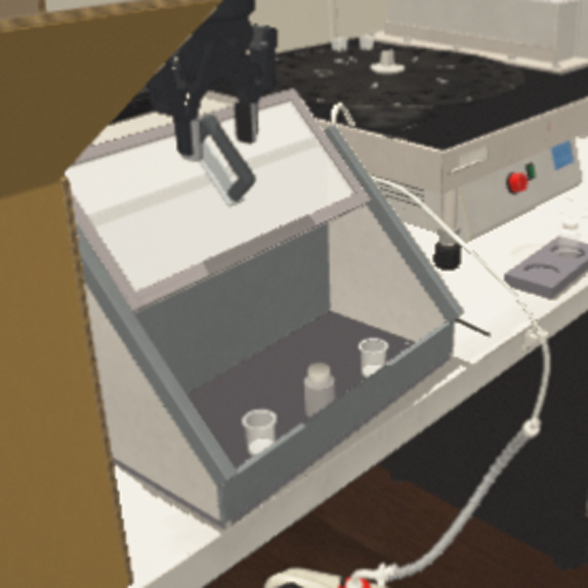

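View pics/w4.png

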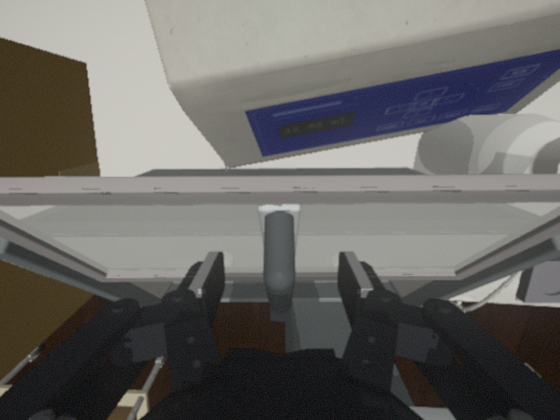

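step_arm --rows '[[[0, 0, 0], [0, -20, 0], 0.3], [[0, 0, 0], [0, -50, 0], 0.3], [[0, 0, 0], [0, -80, 0], 0.3], [[0, 0, 0], [0, -80, -35], 0.3], [[0, 0, 0], [0, -80, -70], 0.3], [[0, 0, 0], [0, -80, -105], 0.3], [[0, 0, 0], [0, -80, -120], 0.3], [[0, 0, 0], [0, -80, -120], 0.3]]'

```text
time: 7.48
eef_pos: [0.4339, 0.1691, 0.3131]
tcp_rot: [-0.516, 0.483, -0.483, 0.517]
contact_force: [-0.7, -0.3, 0.3]
opening: 0.703
```

```bash
python3 - <<'E'
from h import *
print(ctrl.get_state()["eef_pos"])
c=viewer.calibration("wrist");p,d=viewer.read_camera("wrist")
np.savez("pics/w5.npz",d=d,**c);cv2.imwrite("pics/w5.png",p[:,:,::-1])
cv2.imwrite("pics/w5c.png",cv2.resize(p[100:260,150:400,::-1],None,fx=3.2,fy=3.2,interpolation=2))
T=viewer.calibration("top");p,dt=viewer.read_camera("top");np.save("pics/top5.npy",dt)
cv2.imwrite("pics/t5.png",cv2.resize(p[140:250,100:290,::-1],None,fx=4.2,fy=4.2,interpolation=2))
E
```

```text
[0.43393216 0.16912169 0.3130898 ]
```

View pics/w5.png

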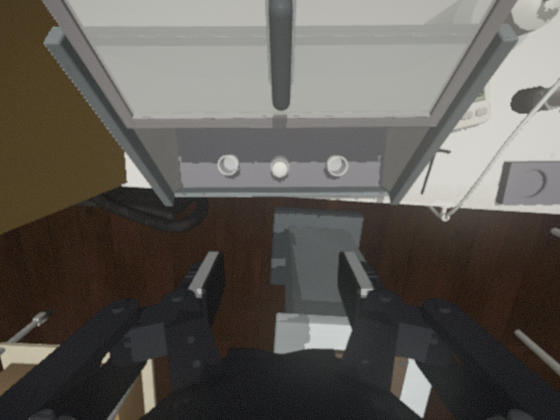

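View pics/w5c.png

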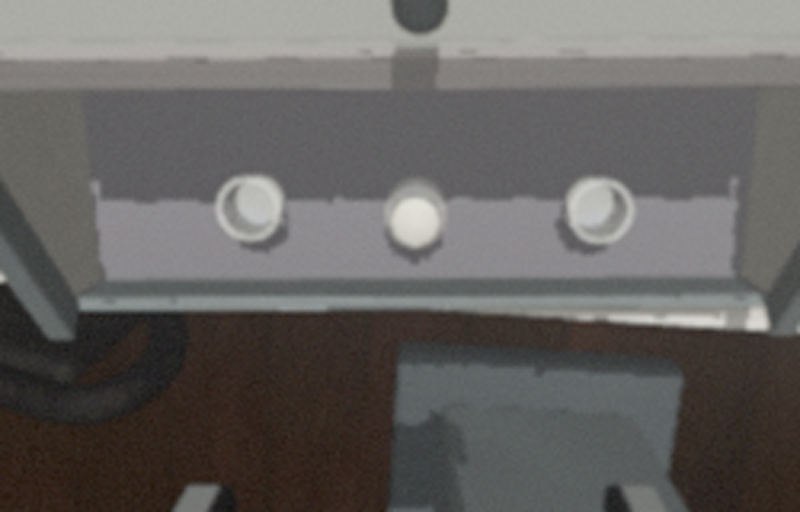

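View pics/t5.png

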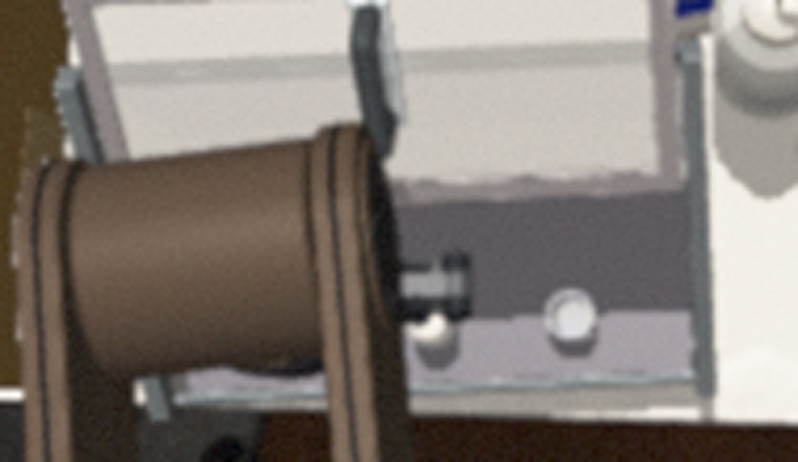

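```bash
python3 - <<'E'
from h import *
w=np.load("pics/w5.npz");c={k:w[k] for k in "KDRt"};d=w["d"]
g=lambda u,v:(150+u/3.2-.5+.16,100+v/3.2-.5+.16)
print("cap",atz(c,*g(413,222),.054)); a=g(413,222);print(atd(c,*a,d[round(a[1]),round(a[0])]))
for q in [(250,208),(599,210)]: print("cup",atz(c,*g(*q),.038))
T=viewer.calibration("top");print("cap top cam",atz(T,100+435/4.2-.4,140+326/4.2-.4,.054),"cup",atz(T,100+572/4.2-.4,140+314/4.2-.4,.038))
for q in [(100,305),(740,302)]:
  a=g(*q);print("sill",atz(c,*a,.045),atd(c,*a,d[round(a[1]),round(a[0])]))
E
```

```text
cap [0.44307237 0.17297817 0.054     ]
[0.44294222 0.17297581 0.05320068]
cup [0.44194868 0.24639918 0.038     ]
cup [0.45132666 0.08985517 0.038     ]
cap top cam [0.44142894 0.16567738 0.054     ] cup [0.45172927 0.08638592 0.038     ]
sill [0.39434226 0.31274022 0.045     ] [0.39467379 0.31233793 0.04619347]
sill [0.41484222 0.02226372 0.045     ] [0.41511964 0.02271346 0.04621718]
```

step_arm --rows '[[[0, -70, 0], [0, 0, 0], 0.35], [[0, -70, 0], [0, 0, 0], 0.35], [[0, -70, 0], [0, 0, 0], 0.35], [[0, -70, 0], [0, 0, 0], 0.35], [[0, -70, 0], [0, 0, 0], 0.35], [[0, -70, 0], [0, 0, 0], 0.35], [[0, -70, 0], [0, 0, 0], 0.35], [[0, -70, 0], [0, 0, 0], 0.35], [[0, -70, 0], [0, 0, 0], 0.35], [[0, -70, 0], [0, 0, 0], 0.35]]'

```text
time: 8.42
eef_pos: [0.4375, 0.1689, 0.3124]
tcp_rot: [0.7, -0.098, 0.098, -0.7]
contact_force: [-0.6, 0.7, -0.1]
opening: 0.654
```

step_arm --rows '[[[0, -70, 0], [0, 0, 0], 0.35], [[0, -70, 0], [0, 0, 0], 0.35], [[0, -70, 0], [0, 0, 0], 0.35], [[0, -70, 0], [0, 0, 0], 0.35], [[0, -70, 0], [0, 0, 0], 0.35], [[0, -70, 0], [0, 0, 0], 0.35], [[0, -70, 0], [0, 0, 0], 0.35], [[0, -70, 0], [0, 0, 0], 0.35], [[0, -70, 0], [0, 0, 0], 0.35], [[0, -70, 0], [0, 0, 0], 0.35]]'

```text
time: 9.25
eef_pos: [0.4375, 0.1689, 0.3123]
tcp_rot: [-0.63, -0.321, 0.321, 0.63]
contact_force: [0.6, -0.0, -0.4]
opening: 0.655
```

step_arm --rows '[[[0, -40, 0], [0, 0, 0], 0.35], [[0, -40, 0], [0, 0, 0], 0.35], [[0, -40, 0], [0, 0, 0], 0.35], [[0, -40, 0], [0, 0, 0], 0.35], [[0, -40, 0], [0, 0, 0], 0.35], [[0, -40, 0], [0, 0, 0], 0.35], [[0, -40, 0], [0, 0, 0], 0.35]]'

```text
time: 9.83
eef_pos: [0.4374, 0.1689, 0.3123]
tcp_rot: [-0.483, -0.516, 0.516, 0.483]
contact_force: [0.9, 0.1, -0.2]
opening: 0.654
```

```bash
python3 - <<'E'
from h import *
print(ctrl.get_state()["eef_pos"],ctrl.get_state()["qpos"])
move([.443,.172,.15],Rdown(.067,1));move([.443,.172,.017],Rdown(.067,1))
T=viewer.calibration("top");p,dt=viewer.read_camera("top")
cv2.imwrite("pics/t6.png",cv2.resize(p[140:250,100:290,::-1],None,fx=4.2,fy=4.2,interpolation=2))
c=viewer.calibration("wrist");p,d=viewer.read_camera("wrist")
np.savez("pics/w6.npz",d=d,**c);cv2.imwrite("pics/w6.png",p[:,:,::-1])
E
```

```text
[0.43742704 0.16887976 0.31234857] [ 1.51563739e-01 -2.37906932e-01  1.96448200e+00 -3.18299722e-06
  1.41525636e+00 -1.48488029e+00]
shift mm [  2.8 162.3  -5.8] turn deg [-0.01 -0.08 -0.  ]
shift mm [  2.8 295.3  -5.8] turn deg [-0.01 -0.08 -0.  ]
```

View pics/w6.png

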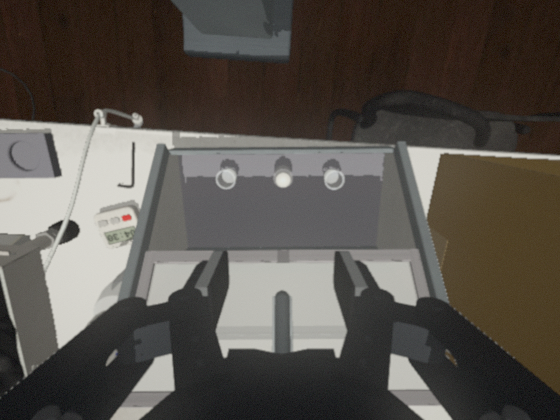

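View pics/t6.png

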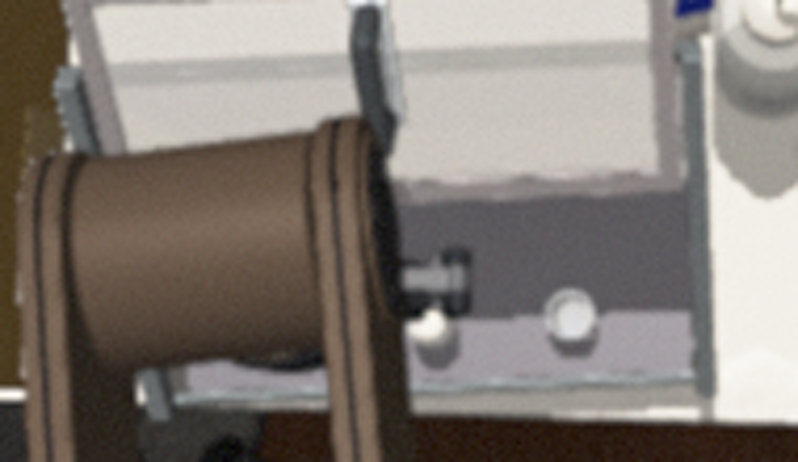

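```bash
python3 - <<'E'
from h import *
w=np.load("pics/w6.npz");c={k:w[k] for k in "KDRt"};d=w["d"]
print("cap",atz(c,283,179.5,.054))
for q in [(227,177.5),(334,178)]: print("cup",atz(c,*q,.038))
T=viewer.calibration("top");dt=np.load("pics/top5.npy")
for u,v in [(20,250),(90,165),(200,150),(340,130),(350,250),(200,260),(100,350),(200,365),(350,350),(380,200),(435,290),(450,260)]:
    a=(100+u/4.2,140+v/4.2);print((u,v),atd(T,*a,dt[round(a[1]),round(a[0])]).round(3))
E
```

```text
cap [0.44311261 0.17249105 0.054     ]
cup [0.44842555 0.0913946  0.038     ]
cup [0.43945434 0.24668735 0.038     ]
(20, 250) [0.433 0.221 0.604]
(90, 165) [0.464 0.209 0.575]
(200, 150) [0.47  0.172 0.575]
(340, 130) [0.476 0.123 0.586]
(350, 250) [0.435 0.115 0.606]
(200, 260) [0.431 0.163 0.601]
(100, 350) [0.402 0.198 0.588]
(200, 365) [0.399 0.17  0.57 ]
(350, 350) [0.404 0.113 0.607]
(380, 200) [0.455 0.112 0.572]
(435, 290) [0.436 0.113 0.423]
(450, 260) [0.448 0.108 0.424]
```

step_arm --rows '[[[0, 0, 0], [3, 30, -6], 0.35], [[0, 0, 0], [3, 65, -6], 0.35], [[0, 0, 0], [3, 100, -6], 0.35], [[0, 0, 0], [3, 135, -6], 0.35], [[0, 0, 0], [3, 165, -6], 0.35], [[0, 0, 0], [3, 190, -6], 0.35], [[0, 0, 0], [3, 215, -6], 0.35], [[0, 0, 0], [3, 225, -6], 0.35], [[0, 0, 0], [3, 225, -6], 0.35]]'

```text
time: 10.68
eef_pos: [0.4401, 0.172, 0.0847]
tcp_rot: [-0.482, -0.514, 0.517, 0.485]
contact_force: [-0.9, -0.7, 0.1]
opening: 0.654
```

```bash
python3 - <<'E'
from h import *
print(ctrl.get_state()["eef_pos"],ctrl.get_state()["contact_force"])
move([.443,.172,.017],Rdown(.067,1))
c=viewer.calibration("wrist");p,d=viewer.read_camera("wrist")
np.savez("pics/w7.npz",d=d,**c);cv2.imwrite("pics/w7.png",p[:,:,::-1])
p,d=viewer.read_camera("scene");cv2.imwrite("pics/s7.png",cv2.resize(p[60:340,80:360,::-1],None,fx=2.1,fy=2.1,interpolation=2))
E
```

```text
[0.44010276 0.17195246 0.08467503] [-0.87272487 -0.67166565  0.1380074 ]
shift mm [-0.1 67.7 -3.3] turn deg [-0.36 -0.19 -0.03]
```

View pics/w7.png

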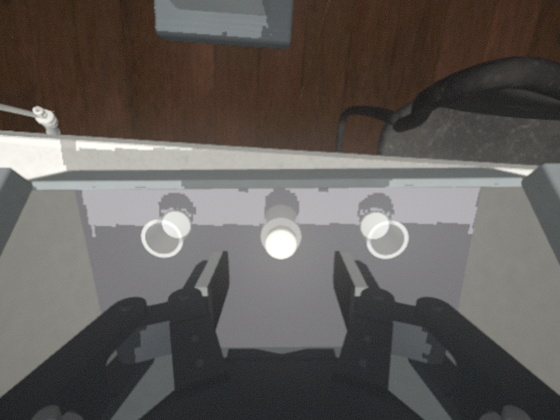

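View pics/s7.png

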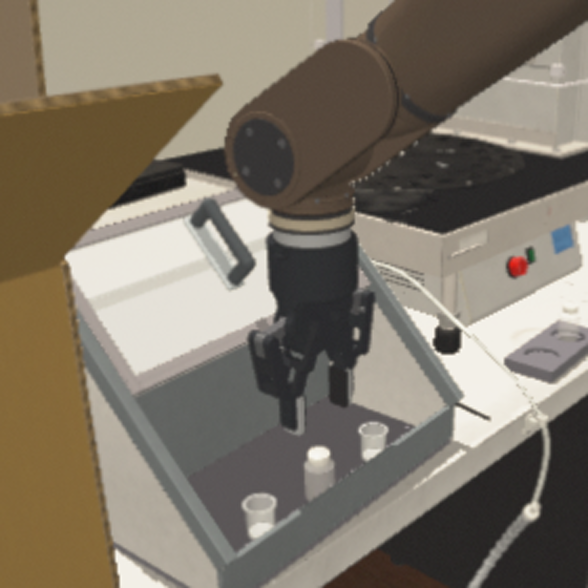

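```bash
python3 - <<'E'
from h import *
w=np.load("pics/w7.npz");c={k:w[k] for k in "KDRt"};d=w["d"]
print("cap",atz(c,281,244,.054),atd(c,281,244,d[244,281]))
print(ctrl.get_state()["eef_pos"])
move([.443,.172,.017],Rdown(.067,1))
E
```

```text
cap [0.4432283  0.17239085 0.054     ] [0.44259172 0.17235011 0.05546381]
[0.44282575 0.17243904 0.08825418]
shift mm [-0.5 71.3 -0.1] turn deg [ 0.05 -0.16  0.  ]
```

Three views agree on the vial at (0.443, 0.172). I'll go down and grip.

step_arm --rows '[[[0, 0, 0], [0, 15, 0], 0.35], [[0, 0, 0], [0, 30, 0], 0.35], [[0, 0, 0], [0, 45, 0], 0.35], [[0, 0, 0], [0, 58, 0], 0.35], [[0, 0, 0], [0, 68, 0], 0.35], [[0, 0, 0], [0, 71, 0], 0.35], [[0, 0, 0], [0, 71, 0], 0.35]]'

```text
time: 11.37
eef_pos: [0.4425, 0.1724, 0.017]
tcp_rot: [0.484, 0.516, -0.516, -0.483]
contact_force: [0.7, -0.3, -0.0]
opening: 0.65
```

step_arm --newtons 25 --rows '[[[0, 0, 0], [0, 0, 0], 0.5], [[0, 0, 0], [0, 0, 0], 0.6], [[0, 0, 0], [0, 0, 0], 0.7], [[0, 0, 0], [0, 0, 0], 0.8], [[0, 0, 0], [0, 0, 0], 0.8], [[0, 0, 0], [0, 0, 0], 0.8]]'

```text
time: 11.87
eef_pos: [0.443, 0.1725, 0.0177]
tcp_rot: [0.484, 0.517, -0.515, -0.483]
contact_force: [-1.1, -0.2, 6.1]
opening: 0.315
```

```bash
python3 - <<'E'
from h import *
print(ctrl.get_state()["eef_pos"],ctrl.get_state()["contact_force"])
p,d=viewer.read_camera("wrist");cv2.imwrite("pics/w8.png",p[:,:,::-1])
p,d=viewer.read_camera("scene");cv2.imwrite("pics/s8.png",cv2.resize(p[100:350,80:360,::-1],None,fx=2.1,fy=2.1,interpolation=2))
E
```

```text
[0.44301652 0.17253218 0.01770058] [-1.12435642 -0.24923812  6.06769699]
```

View pics/w8.png

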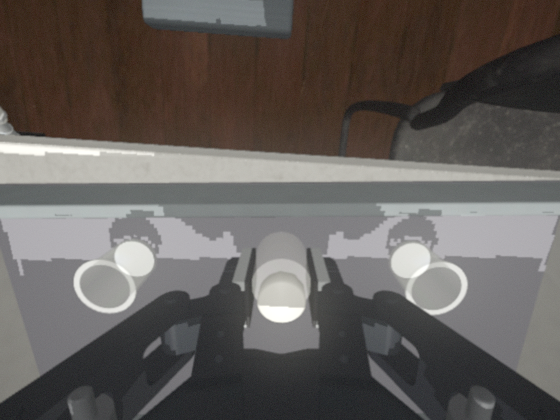

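View pics/s8.png

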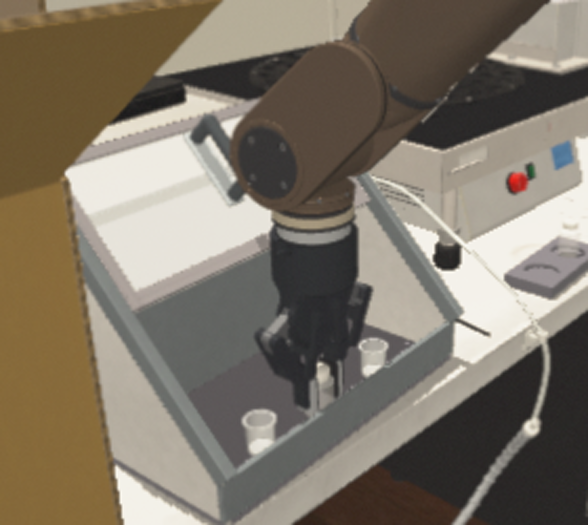

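step_arm --newtons 30 --rows '[[[0, 0, 0], [0, -5, 0], 0.8], [[0, 0, 0], [0, -15, 0], 0.8], [[0, 0, 0], [0, -30, 0], 0.8], [[0, 0, 0], [0, -50, 0], 0.8], [[0, 0, 0], [0, -75, 0], 0.8], [[0, 0, 0], [0, -100, 0], 0.8], [[0, 0, 0], [0, -125, 0], 0.8], [[0, 0, 0], [0, -150, 0], 0.8], [[0, 0, 0], [0, -160, 0], 0.8], [[0, 0, 0], [0, -160, 0], 0.8]]'

```text
time: 12.8
eef_pos: [0.4438, 0.1727, 0.1799]
tcp_rot: [0.485, 0.518, -0.514, -0.482]
contact_force: [1.0, -0.0, -0.0]
opening: 0.316
```

```bash
python3 - <<'E'
from h import *
s=ctrl.get_state();print(s["eef_pos"],s["opening"])
c=viewer.calibration("wrist");p,d=viewer.read_camera("wrist");cv2.imwrite("pics/w9.png",p[:,:,::-1])
p,d=viewer.read_camera("scene");cv2.imwrite("pics/s9.png",cv2.resize(p[60:340,80:360,::-1],None,fx=2.1,fy=2.1,interpolation=2))
E
```

```text
[0.44375012 0.17271014 0.17993067] 0.31613874881862697
```

View pics/w9.png

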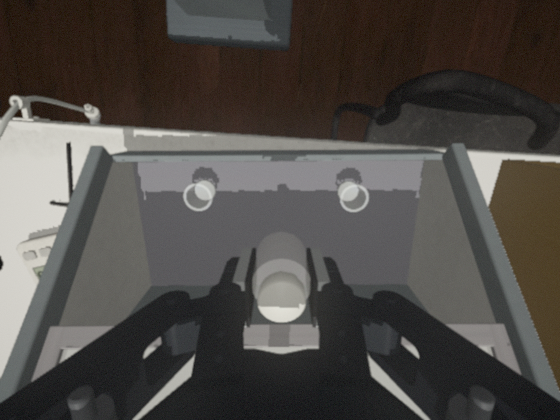

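View pics/s9.png

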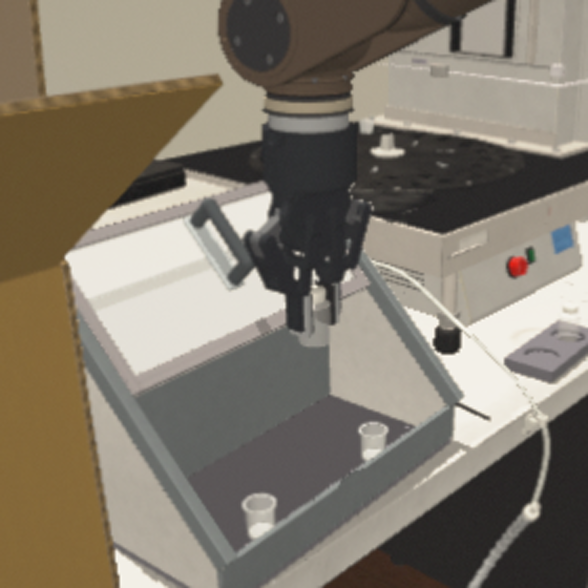

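```bash
python3 - <<'E'
from h import *
move([.445,-.11,.19],Rdown(.075,1))
E
```

```text
shift mm [-281.9  -14.1   14.8] turn deg [-0.04 -0.57 -0.  ]
```

step_arm --rows '[[[0, 0, 0], [-12, -14, 1], 0.8], [[0, 0, 0], [-37, -14, 2], 0.8], [[0, 0, 0], [-70, -14, 4], 0.8], [[0, 0, 0], [-105, -14, 6], 0.8], [[0, 0, 0], [-140, -14, 8], 0.8], [[0, 0, 0], [-175, -14, 10], 0.8], [[0, 0, 0], [-210, -14, 12], 0.8], [[0, 0, 0], [-245, -14, 14], 0.8], [[0, 0, 0], [-270, -14, 15], 0.8], [[0, 0, 0], [-282, -14, 15], 0.8]]'

```text
time: 13.73
eef_pos: [0.444, -0.1122, 0.1881]
tcp_rot: [-0.483, -0.515, 0.516, 0.486]
contact_force: [-0.2, 0.7, -0.4]
opening: 0.314
```

step_arm --rows '[[[0, 0, 0], [0, 0, 0], 0.8], [[0, 0, 0], [0, 0, 0], 0.8]]'

```text
time: 13.9
eef_pos: [0.4445, -0.1094, 0.1889]
tcp_rot: [-0.483, -0.516, 0.516, 0.485]
contact_force: [0.9, 0.8, -0.5]
opening: 0.315
```

```bash
python3 - <<'E'
from h import *
s=ctrl.get_state();print(s["eef_pos"],s["opening"],s["qpos"])
c=viewer.calibration("wrist");p,d=viewer.read_camera("wrist");cv2.imwrite("pics/w10.png",p[:,:,::-1])
np.savez("pics/w10.npz",d=d,**c)
p,d=viewer.read_camera("top");cv2.imwrite("pics/t10.png",cv2.resize(p[190:250,280:420,::-1],None,fx=5.5,fy=5.5,interpolation=2))
E
```

```text
[ 0.44454583 -0.10944771  0.18889512] 0.31539875822095464 [-4.63992005e-01 -1.66016464e-01  2.13123506e+00  7.27628275e-04
  1.17995674e+00 -2.09881750e+00]
```

View pics/w10.png

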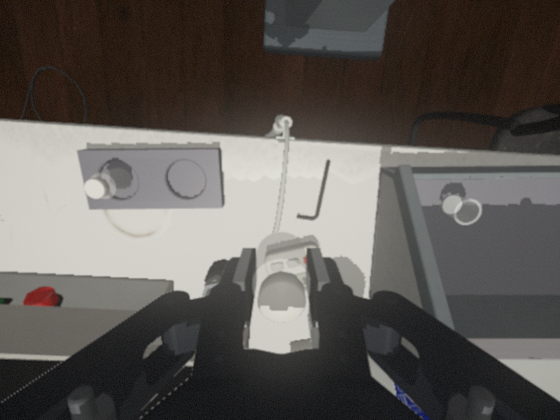

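View pics/t10.png

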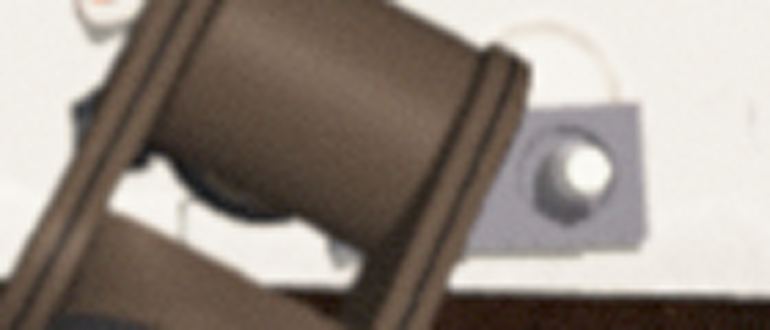

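```bash
python3 - <<'E'
from h import *
w=np.load("pics/w10.npz");c={k:w[k] for k in "KDRt"};d=w["d"]
i=cv2.imread("pics/w10.png");cv2.imwrite("pics/w10c.png",cv2.resize(i[135:225,70:240],None,fx=4.5,fy=4.5,interpolation=2))
print(atz(c,186.5,179,.016),atd(c,186,179,d[179,186]),d[179,186])
for q in [(80,150),(220,149),(222,207),(89,208)]:print(atz(c,*q,.016))
E
```

```text
[ 0.43922499 -0.2131444   0.016     ] [ 0.44038974 -0.2153484   0.0107323 ] 0.3253996
[ 0.41504331 -0.32479865  0.016     ]
[ 0.40435221 -0.17650971  0.016     ]
[ 0.46896259 -0.17407175  0.016     ]
[ 0.47950963 -0.32349558  0.016     ]
```

View pics/w10c.png

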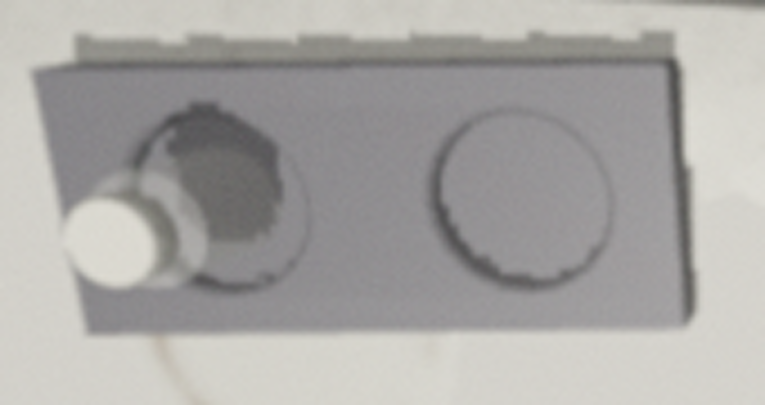

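```bash
python3 - <<'E'
from h import *
print(ctrl.get_state()["eef_pos"])
move([.4392,-.214,.10],Rdown(.075,1))
move([.4392,-.214,.026],Rdown(.075,1))
E
```

```text
[ 0.44487281 -0.10860679  0.18951783]
shift mm [-104.9   89.4   12.5] turn deg [-0.09 -0.5   0.09]
shift mm [-105.   163.4   12.4] turn deg [-0.09 -0.5   0.09]
```

step_arm --rows '[[[0, 0, 0], [-12, 0, 2], 0.8], [[0, 0, 0], [-37, 10, 5], 0.8], [[0, 0, 0], [-65, 30, 9], 0.8], [[0, 0, 0], [-90, 50, 12], 0.8], [[0, 0, 0], [-105, 75, 12.5], 0.8], [[0, 0, 0], [-105, 90, 12.5], 0.8], [[0, 0, 0], [-105, 105, 12.5], 0.8], [[0, 0, 0], [-105, 120, 12.5], 0.8], [[0, 0, 0], [-105, 120, 12.5], 0.8], [[0, 0, 0], [-105, 120, 12.5], 0.8]]'

```text
time: 14.83
eef_pos: [0.4394, -0.2139, 0.0697]
tcp_rot: [-0.482, -0.516, 0.516, 0.484]
contact_force: [0.6, 0.5, -0.2]
opening: 0.312
```

```bash
python3 - <<'E'
from h import *
s=ctrl.get_state();print(s["eef_pos"],s["opening"],s["qpos"])
c=viewer.calibration("wrist");p,d=viewer.read_camera("wrist");cv2.imwrite("pics/w11.png",p[:,:,::-1])
p,d=viewer.read_camera("scene");cv2.imwrite("pics/s11.png",cv2.resize(p[130:270,270:430,::-1],None,fx=4,fy=4,interpolation=2))
move([.4392,-.214,.026],Rdown(.075,1))
E
```

```text
[ 0.43937575 -0.21387787  0.06972964] 0.3123070367069511 [-6.61089516e-01  8.01709499e-02  2.14057979e+00  2.40366696e-04
  9.23487418e-01 -2.29896499e+00]
shift mm [ 1.3 45.5  1.3] turn deg [ 0.07 -0.49 -0.05]
```

View pics/w11.png

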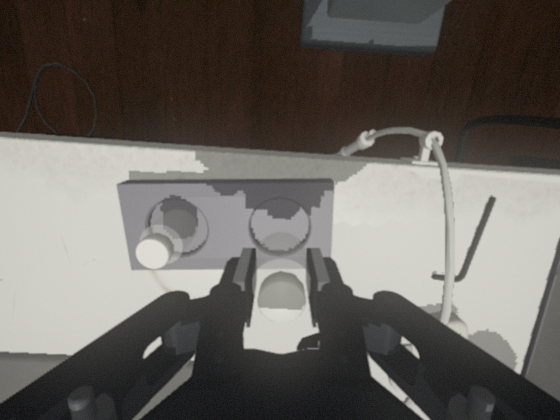

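View pics/s11.png

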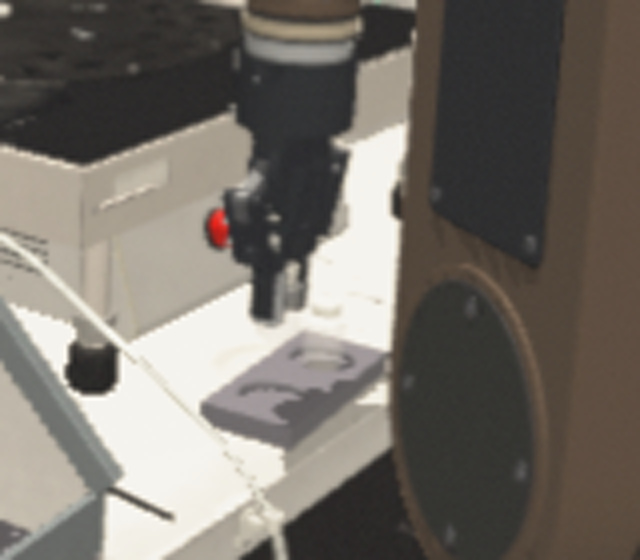

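```bash
python3 - <<'E'
from h import *
c=viewer.calibration("wrist");print(atz(c,280,223,.016),ctrl.get_state()["eef_pos"])
for X in [(.4392,-.2140,.016),(.4392,-.2355,.016),(.4392,-.1925,.016),(.4177,-.214,.016),(.4607,-.214,.016)]: print(proj(c,X).round(1))
E
python3 - <<'E'
import cv2
i=cv2.imread("pics/w11.png");cv2.imwrite("pics/w11c.png",cv2.resize(i[180:320,220:340],None,fx=4.2,fy=4.2,interpolation=2))
E
```

```text
[ 0.43844156 -0.21580399  0.016     ] [ 0.44050763 -0.21513578  0.07147795]
[[282.4 224.1]]
[[252.8 222.3]]
[[311.9 226. ]]
[[284.5 195.5]]
[[280.5 251.1]]
```

View pics/w11c.png

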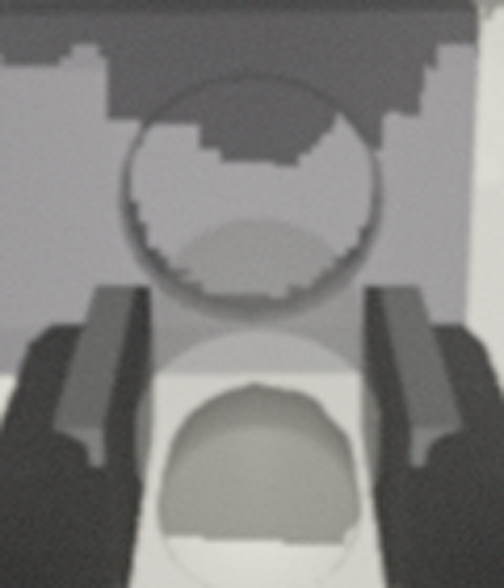

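step_arm --rows '[[[0, 0, 0], [0, 10, 0], 0.8], [[0, 0, 0], [0, 20, 0], 0.8], [[0, 0, 0], [0, 30, 0], 0.8], [[0, 0, 0], [0, 38, 0], 0.8], [[0, 0, 0], [0, 43, 0], 0.8], [[0, 0, 0], [0, 45, 0], 0.8], [[0, 0, 0], [0, 45, 0], 0.8]]'

```text
time: 15.52
eef_pos: [0.4392, -0.2153, 0.0246]
tcp_rot: [-0.483, -0.516, 0.516, 0.484]
contact_force: [0.0, -0.0, -0.4]
opening: 0.312
```

```bash
python3 - <<'E'
from h import *
s=ctrl.get_state();print(s["eef_pos"],s["contact_force"])
p,d=viewer.read_camera("wrist");cv2.imwrite("pics/w12c.png",cv2.resize(p[180:330,200:360,::-1],None,fx=4,fy=4,interpolation=2))
E
```

```text
[ 0.4391574  -0.21531848  0.02458939] [ 0.03249313 -0.01817201 -0.37919299]
```

View pics/w12c.png

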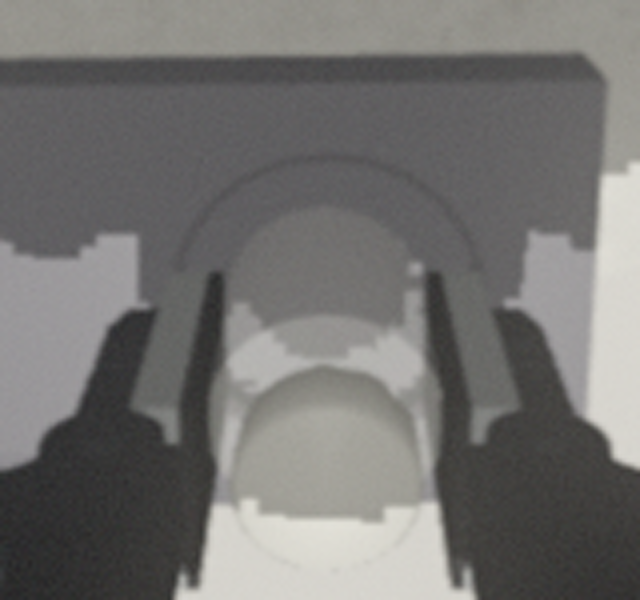

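step_arm --rows '[[[0, 0, 0], [0, 1, 0], 0.8], [[0, 0, 0], [0, 2, 0], 0.8], [[0, 0, 0], [0, 3, 0], 0.8], [[0, 0, 0], [0, 3, 0], 0.8]]'

```text
time: 15.9
eef_pos: [0.4397, -0.2156, 0.0226]
tcp_rot: [0.484, 0.516, -0.516, -0.483]
contact_force: [1.4, -0.0, -0.1]
opening: 0.31
```

step_arm --rows '[[[0, 0, 0], [0, 0.5, 0], 0.8], [[0, 0, 0], [0, 1, 0], 0.8], [[0, 0, 0], [0, 1, 0], 0.8]]'

```text
time: 16.15
eef_pos: [0.4398, -0.2157, 0.0218]
tcp_rot: [0.484, 0.516, -0.516, -0.483]
contact_force: [-0.3, 0.3, 2.4]
opening: 0.313
```

step_arm --rows '[[[0, 0, 0], [0, 0, 0], 0.68], [[0, 0, 0], [0, 0, 0], 0.64], [[0, 0, 0], [0, 0, 0], 0.6], [[0, 0, 0], [0, 0, 0], 0.55], [[0, 0, 0], [0, 0, 0], 0.5], [[0, 0, 0], [0, 0, 0], 0.46], [[0, 0, 0], [0, 0, 0], 0.46], [[0, 0, 0], [0, 0, 0], 0.46]]'

```text
time: 16.82
eef_pos: [0.4396, -0.2156, 0.0215]
tcp_rot: [-0.483, -0.516, 0.516, 0.484]
contact_force: [0.2, -0.2, -0.7]
opening: 0.539
```

step_arm --rows '[[[0, 0, 0], [0, -5, 0], 0.46], [[0, 0, 0], [0, -15, 0], 0.46], [[0, 0, 0], [0, -30, 0], 0.46], [[0, 0, 0], [0, -50, 0], 0.46], [[0, 0, 0], [0, -75, 0], 0.46], [[0, 0, 0], [0, -105, 0], 0.46], [[0, 0, 0], [0, -140, 0], 0.46], [[0, 0, 0], [0, -170, 0], 0.46], [[0, 0, 0], [0, -180, 0], 0.46], [[0, 0, 0], [0, -180, 0], 0.46]]'

```text
time: 17.65
eef_pos: [0.4415, -0.217, 0.2062]
tcp_rot: [0.487, 0.516, -0.516, -0.48]
contact_force: [-0.3, -0.6, -0.4]
opening: 0.538
```

```bash
python3 - <<'E'
from h import *
s=ctrl.get_state();print(s["eef_pos"],s["contact_force"])
c=viewer.calibration("wrist");p,d=viewer.read_camera("wrist");cv2.imwrite("pics/w13.png",p[:,:,::-1])
p,d=viewer.read_camera("scene");cv2.imwrite("pics/s13.png",p[:,:,::-1])
E
```

```text
[ 0.44149445 -0.21696049  0.20623636] [-0.26693136 -0.57968204 -0.39498238]
```

View pics/w13.png

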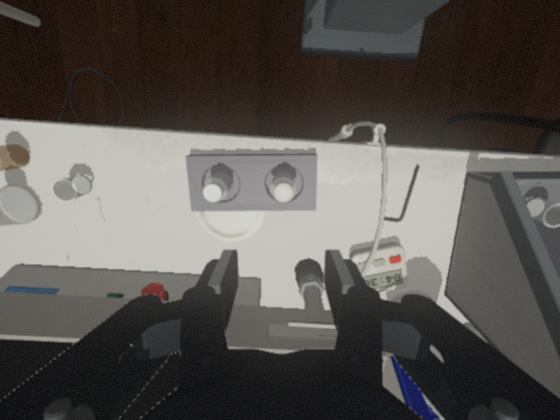

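View pics/s13.png

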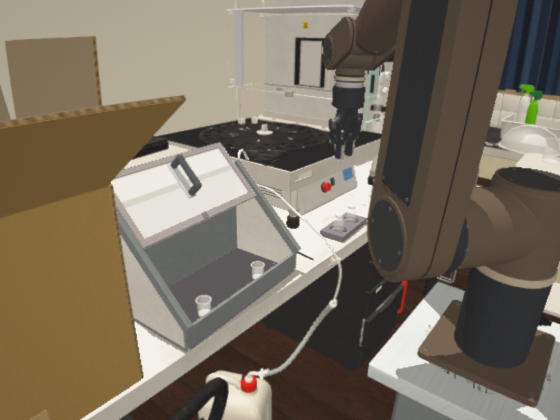

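```bash
python3 - <<'E'
import cv2
i=cv2.imread("pics/w13.png");a=cv2.resize(i[140:220,180:330],None,fx=5,fy=5,interpolation=2)
cv2.imwrite("pics/w13c.png",a)
i=cv2.imread("pics/s13.png");cv2.imwrite("pics/s13c.png",cv2.resize(i[100:380,80:360],None,fx=2.1,fy=2.1,interpolation=2))
E
```

```text
(no output)
```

View pics/w13c.png

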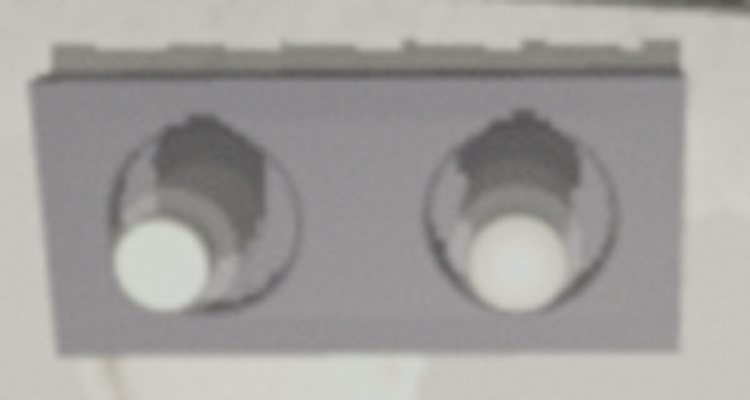

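View pics/s13c.png

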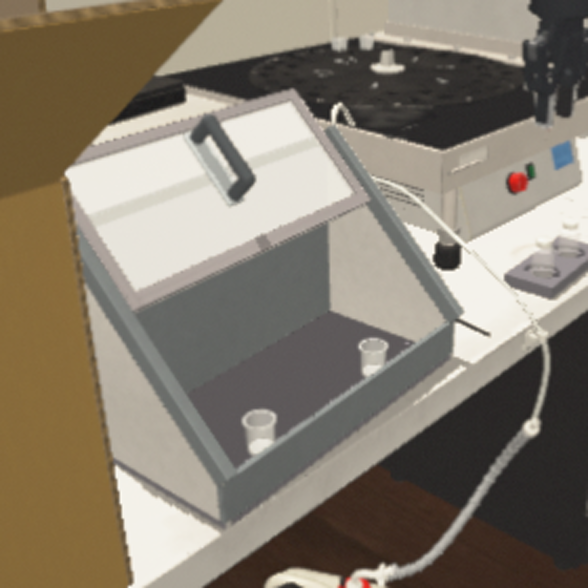

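The moved vial stands upright inside the right-hand recess rim, like its neighbour in the left one. The sash is in the same raised position as just after I let go of it, with its handle's lower end at about (237, 195) in the crop. Both cups are standing where they were.

```bash
python3 -c "
from plant import ctrl
print(ctrl.sign_off())"
```

```text
the job is handed in; nothing more can be done
None
```

The job is done and handed in at about 18 s of the 54 s allowed.

- **Sash:** I pulled it up by the handle until it met the upper stop, where the force rose to about 24 N with no further movement. It stayed up after release and is in the same place in the last scene picture.
- **Vial:** I took it from the middle place in the hood and lowered it into the empty recess. It touched down at 2.4 N and I then opened the fingers. The last wrist picture shows it upright inside the recess rim.
- **Surroundings:** The neighbouring vial and both sample cups still stand where they were. The gripper is about 0.18 m clear of the stand, touching nothing.

The top and wrist cameras disagreed by about 3–7 mm on the vial and cup positions. For the vial I used the wrist views, which agreed with each other to within about 1 mm. No check failed.

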